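Slide the setup block home between the ways of a surface-plate gauge

TASK

On the granite surface plate, push the loose drilled steel setup block straight down the lane between the two ground steel rails until it sits square and fully home against the end stop. The rails are set true for the dial bridge, so neither the block nor the robot may touch either of them; keep the block sliding flat on the plate with a slow, steady push, never lifting, tipping or flicking it along. Leave everything else on the plate and the bench where it stands, and finish with the hand clear.

Things in the scene. Friction and masses are not known exactly. Their poses are not given: they have to be found in the camera images.
- block_mid (a point): centre (half-way up) of the loose setup block: a bright steel block 80 long (its x) x 50 wide (its y) x 30 high (z), with drilled holes about 9 mm across all over (looks only: all six faces are flat to push on); 0.6 to 0.95 kg, slides with ordinary friction (about 3 to 7 N to push). It stands on the granite plate in front of the open end of the lane, up to 20 mm to one side of the lane's middle and turned up to 0.3 rad, its long side roughly along the lane
- seat (a point): point on the plate's top surface on the lane's middle line, exactly below the block's centre when the block is home (the block's centre is then 15 mm above it). Its x axis points down the lane from the open end to the stop, y to the left across the lane, z up. The flat face of the end stop, 60 wide x 20 high, is 40 mm further along +x. The plate's top is 60 mm above the bench
- mouth (a point): point on the plate's top surface on the lane's middle line, between the ends of the rails at the open end; 150 mm before the seat along the lane; same axes as the seat. The plate (fixed dark granite, 400 along the lane x 250 across) reaches 140 mm further back from here, and this part of it is empty but for the block
- rail_left: ground steel rail, fixed on the plate, on the lane's left (+y) side: 250 long x 12 wide x 20 high; origin at the middle of its underside, x along the lane. The inner faces of the two rails are 68 mm apart (9 mm of air each side of the centred block). A dial gauge on an aluminium bridge (fixed, about 102 mm tall over the plate) rides on both rails beyond the stop, centred 78 mm past the seat
- rail_right: the same rail on the lane's right (-y) side; origin at the middle of its underside
- plate: the granite surface plate, fixed, 400 x 250 x 60 mm high with its feet; origin under its centre at bench height, x along the lane; the seat is at 90 mm along its x
- vblock: bystander: steel V-block 50 x 44 x 34 high, on the plate beside the rails; origin at the middle of its underside
- gauges: bystander: small stack of slip gauges 35 x 9 x 30 high, on the plate beside the rails; origin at the middle of its underside
- jack: bystander: small dark screw jack, 34 across, 38 high, on the plate beside the rails; origin at the middle of its underside
- micrometer: bystander: outside micrometer with a blue frame lying on the bench right of the plate, about 140 x 40 x 16; origin in the gap of its frame
- pinblock: bystander: red holder with ten upright gauge pins, 75 x 45 x 75 high, on the bench left of the plate; origin at the middle of its underside
- basket: bystander: purple basket 200 x 140 x 55 high with small parts, on the bench left of the plate; origin at the middle of its underside
- driver: bystander: screwdriver 170 long lying on the bench right of the plate
Things that resemble listed ones, but are neither listed nor needed, are in the scene too. There is more than one size of the part that bears block_mid; the job needs the smallest.

How it is judged:
On the way:
1. the block, flat on the plate, is wholly inside the lane but not yet home (x of block_mid in the frame of mouth above 0.042 m and x of block_mid in the frame of seat below -0.008 m and y of block_mid in the frame of seat between -0.009 and 0.009 m and z of block_mid in the frame of seat below 0.019 m), for 0.05 s.
At the end, for the whole second after the job is handed in: The block stands still and flat on the plate between the rails, its front face against the stop (its centre within 3 mm of home along the lane), square to the lane within 0.06 rad (3.4 degrees), clear of both rails (x of block_mid in the frame of seat between -0.003 and 0.003 m and y of block_mid in the frame of seat between -0.009 and 0.009 m and z of block_mid in the frame of seat below 0.018 m and angle between the x axis of block_mid and the x axis of seat, either way round below 0.06 rad and linear speed of block below 0.01 m/s); the robot touches nothing.
It fails at once if the block touches a rail (contact force between any of rail_left, rail_right and block above 0.2 N).
It fails at once if the robot touches a rail (contact force between any of rail_left, rail_right and the fingers above 0.2 N or contact force between any of rail_left, rail_right and the arm above 0.2 N).
It fails at once if the block is lifted or tipped (z of block_mid in the frame of seat above 0.02 m or z of block_mid in the frame of seat below 0.01 m or angle between block_mid's own z axis and vertical above 0.12 rad).
It fails at once if the block is flicked along (faster than 0.4 m/s) (linear speed of block above 0.4 m/s).
It fails at once if something else on the plate or bench is moved by more than 10 mm (distance of any of vblock, gauges, jack, micrometer, pinblock, basket, driver from where it was at the start of the episode above 0.01 m).
It also fails if it takes over 69 s, if anything falls off the work surface, if the arm or the gripper's body presses on something with over 40 N, if the wrist force passes 120 N, or if a joint passes its speed limit or range.

ROBOT

A 6-joint arm with a two-finger parallel gripper is mounted at the origin on the work surface. World frame = base frame: x ahead of the robot, y to its left, z up, the work surface at z = 0. Lengths are in m, angles in rad, forces in N, time in s.
With the tool pointing down it reaches from about 0.35 to 0.975 m from the base axis. Payload 4.9 kg.
Tool frame: the origin (TCP) lies midway between the tips of the shut fingers; the grasp point (between the pads) lies 19 mm behind it; z points along the fingers, y is the direction in which the jaws open and shut (so a half turn about z gives the same grasp; the last joint's range is limited). The gripper opens to 85 mm and grips with 20 to 120 N. Pads are 22 mm wide; open, the fingers measure 114 mm over their backs; the gripper's body (76 mm by 85 mm) begins 54 mm behind the grasp point. The pads swing forward as they close: fully open they stand 13 mm farther back than shut.
Start: joints at [-1.342, 0.053, 1.613, -0, 1.476, -0.119], TCP at [0.213, -0.588, 0.231] pointing down, gripper open.
Joint ranges: [-3.01, 3.01], [-1.01, 2.22], [0.06, 2.58], [-1.02, 4.17], [0.09, 2.62], [-3.14, 3.14]. Speed limits (rad/s): [2.57, 2.57, 3.14, 3.14, 3.14, 3.14].

INTERFACE

Orientations are given as a rotation vector (axis times angle).
In Python, from station import ctrl gives the robot as it stands.
- The arm moves only by the tool apply_moves, never from a script. Its argument "rows" is a list of rows, each a list of 6 numbers: the shift along the tool's x, y, z in cm, then the turn, a rotation vector about the tool's x, y, z in units of 5 degrees (1.0 is 5 degrees). In form: [[x, y, z, rx, ry, rz], ...]. A call has 1 to 20 rows; each row is the pose to reach, as a shift and turn from the pose measured when the call began, along the tool's axes at that moment; what a row does not reach only later rows make up. A row lasts 1/10 s, in which the tool goes at most 50 mm and 8.59 degrees, less where a joint would pass 70% of its speed; a pose out of reach is approached as far as the arm can. A call with a gripper value outside its range is refused whole. "grip" is the closure, from 0 (fully open) to 1 (shut), set as the call begins (left out, the last holds). The fingers move at their own pace and stop on an object; "squeeze" is the grip in N (left out, the last holds). Time passes only in rows, so rows that repeat a pose let the fingers close. It gives the time, the measured TCP pose, the force and the opening at its end, in the units of the state.
- ctrl.get_obs(): the state, without advancing time (a new reading comes with each control period).
- ctrl.get_image(name): name is "side" or "top" or "wrist"; returns a dict with "color" (420x560x3 uint8, blue, green, red), "mtx" (3x3 intrinsics, pixels), "rvec" (rotation vector, rad) and "tvec" (3), from world to camera coordinates, as OpenCV has them. Camera axes: x right, y down, z forward; pixel columns grow to the right and rows downward; lengths in m; the calibration is good to about 2 mm. A picture is of the moment at which its call begins. There is no depth.
- ctrl.finish_job(): hands the job in, once; it reports no verdict.
The state is a dict: "t": time; "q": joint angles; "dq": joint speeds; "effort": joint torques, N m; "tool_pos": TCP position; "tool_rot": TCP orientation; "contact_force": force on the tool from outside, world axes, zero at the start; "wrist_torque": the same for the moment, N m; "opening": finger opening in m.
Only numpy, scipy, OpenCV 4.12 (cv2) and the standard library are available. Lean on these libraries where they do the work, as an engineer would, in place of code of your own. Each camera call takes 0.05 s, during which the arm holds its last target.

## Working session

There is one attempt and no reset: what is moved stays moved. The work goes in short steps, Python scripts to look and compute and a tool call to move; the robot and the scene stay as the last step left them, time stands still between calls to the robot, and variables do not carry over. Pictures are saved under pics/ and viewed, and the job is handed in when it is done.

Besides the shell and the picture viewer there is one more tool, called after "Call:" by a JSON object that holds its "op" and its "data", one argument or row to a line. apply_moves: Moves the arm, as the interface text tells. Its arguments: {"type":"object","properties":{"rows":{"type":"array","items":{"type":"array","items":{"type":"number"}}},"grip":{"type":"number"},"squeeze":{"type":"number"}},"required":["rows"]}

```bash
ls; mkdir -p pics; python3 - <<'E'
from station import ctrl
import cv2,numpy as np
o=ctrl.get_obs()
print({k:np.round(v,4) for k,v in o.items()})
for n in ["side","top","wrist"]:
    d=ctrl.get_image(n); cv2.imwrite(f"pics/{n}0.png",d["color"]); print(n,d["mtx"],d["rvec"],d["tvec"])
E
```

```text
pics
{'t': np.float64(0.0), 'q': array([-1.342 ,  0.0534,  1.6143, -0.    ,  1.476 , -0.119 ]), 'dq': array([-0.0006,  0.    ,  0.0003,  0.0002, -0.    ,  0.0007]), 'effort': array([ 4.00000e-04, -3.93678e+01, -3.70178e+01, -2.00000e-04,
        7.00000e-03,  0.00000e+00]), 'tool_pos': array([ 0.2129, -0.587 ,  0.23  ]), 'tool_rot': array([-3.0922e+00, -5.4310e-01,  2.0000e-04]), 'contact_force': array([ 0.5586, -0.6024, -0.2147]), 'wrist_torque': array([-0.0397, -0.0382, -0.0254]), 'opening': np.float64(0.0855)}
side [[483.85930791   0.         281.81956179]
 [  0.         483.85930791 209.65112381]
 [  0.           0.           1.        ]] [ 0.21473975 -2.90479629  1.06447159] [0.49051209 0.08428356 1.2439367 ]
top [[413.09933625   0.         273.63409517]
 [  0.         413.09933625 208.4948376 ]
 [  0.           0.           1.        ]] [ 2.19960019 -2.18637444  0.08277719] [0.01176407 0.48494422 1.39626105]
wrist [[333.27993539   0.         286.04759106]
 [  0.         333.27993539 212.96850973]
 [  0.           0.           1.        ]] [-2.38822432  1.67401889  0.22656541] [-0.62488602 -0.03472248  0.37886526]
```

View pics/top0.png

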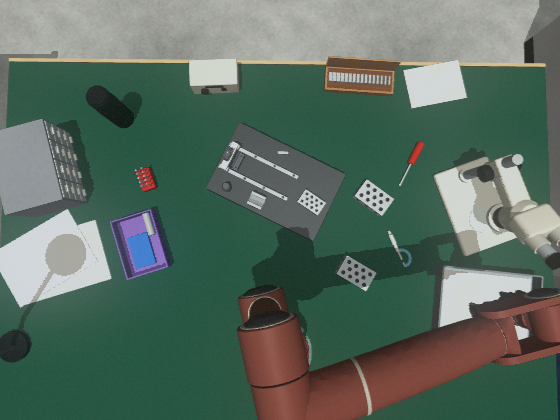

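View pics/side0.png

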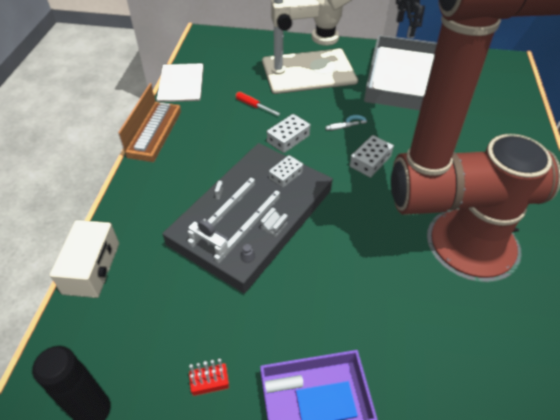

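View pics/wrist0.png

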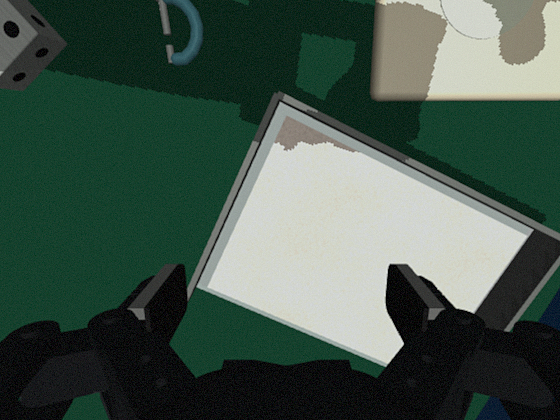

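The top view shows the plate, with corners near (240,123), (344,176), (313,240) and (207,187). The loose block is at about (312,202), and the lane runs to the upper left. Two larger decoy blocks lie on the bench. I'll enlarge it next.

```bash
python3 - <<'E'
import cv2
a=cv2.imread("pics/top0.png")[115:250,200:355]
cv2.imwrite("pics/top0c.png",cv2.resize(a,None,fx=5,fy=4.4 and 5,interpolation=cv2.INTER_CUBIC)[:600,:800][:,:])
b=cv2.imread("pics/side0.png")[140:300,155:340]
cv2.imwrite("pics/side0c.png",cv2.resize(b,None,fx=4,fy=4,interpolation=cv2.INTER_CUBIC)[:600])
E
```

```text
(no output)
```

View pics/top0c.png

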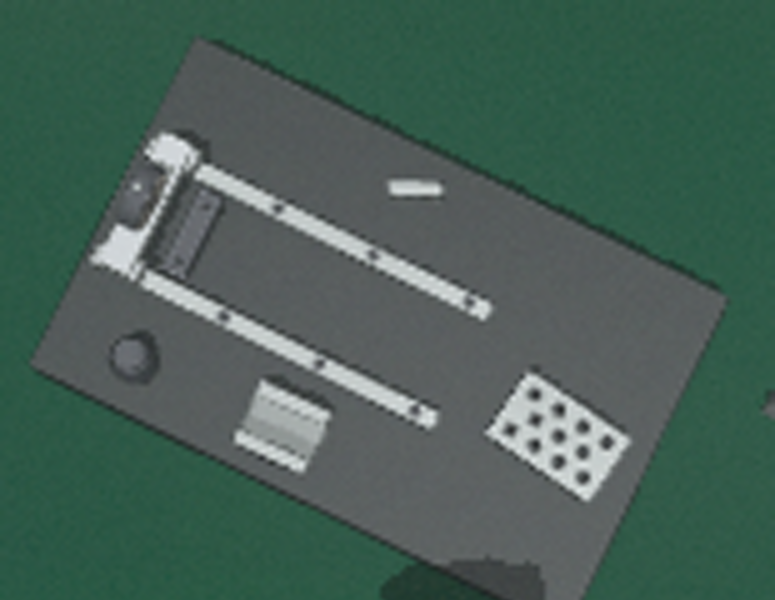

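View pics/side0c.png

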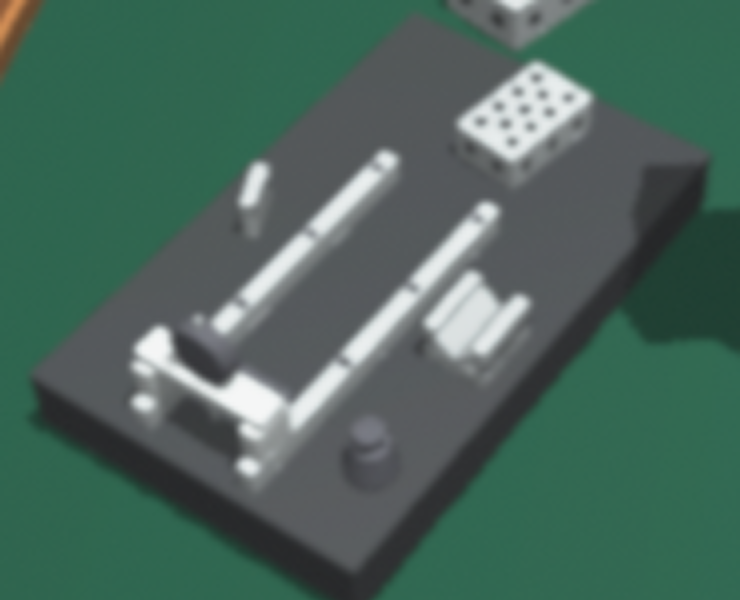

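```bash
cat > h.py <<'E'
import cv2,numpy as np
def ray(d,px,z):
    R,_=cv2.Rodrigues(np.array(d["rvec"],float)); t=np.array(d["tvec"],float).ravel(); K=np.array(d["mtx"])
    C=-R.T@t; v=R.T@np.linalg.inv(K)@np.array([px[0],px[1],1.0]); s=(z-C[2])/v[2]
    return C+s*v
def proj(d,P):
    return cv2.projectPoints(np.array(P,float).reshape(-1,1,3),np.array(d["rvec"],float),np.array(d["tvec"],float),np.array(d["mtx"]),None)[0].reshape(-1,2)
E
python3 - <<'E'
from station import ctrl
from h import *
d=ctrl.get_image("top")
c=lambda p:(p[0]/5+200-.4,p[1]/5+115-.4)
for n,p,z in [("plTL",(198,38),.06),("plTR",(725,297),.06),("plBL",(33,365),.06),("rL1",(438,412),.08),("rL2",(428,428),.08),("rR1",(494,304),.08),("rR2",(483,320),.08),("rLfar_o",(141,285),.08),("rRfar_in",(195,178),.08),
 ("b1",(530,370),.09),("b2",(631,440),.09),("b3",(590,502),.09),("b4",(487,433),.09)]:
    print(n,np.round(ray(d,c(p),z),4))
d=ctrl.get_image("side")
c=lambda p:(p[0]/4+155-.4,p[1]/4+140-.4)
print('side')
for n,p,z in [("plnear",(358,575),.06),("plL",(32,378),.06),("plfar",(418,15),.06),("plR",(710,160),.06),("rR",(398,158),.08),("rL",(498,210),.08),
 ("b1",(540,60),.09),("b2",(594,97),.09),("b3",(516,158),.09),("b4",(457,122),.09)]:
    print(n,np.round(ray(d,c(p),z),4))
E
```

```text
plTL [0.7713 0.1323 0.06  ]
plTR [ 0.5988 -0.2209  0.06  ]
plBL [0.55   0.2392 0.06  ]
rL1 [ 0.5186 -0.0288  0.08  ]
rL2 [ 0.5081 -0.0223  0.08  ]
rR1 [ 0.59   -0.0653  0.08  ]
rR2 [ 0.5794 -0.0581  0.08  ]
rLfar_o [0.6009 0.1663 0.08  ]
rRfar_in [0.6721 0.1317 0.08  ]
b1 [ 0.5455 -0.0881  0.09  ]
b2 [ 0.5003 -0.1538  0.09  ]
b3 [ 0.4598 -0.1271  0.09  ]
b4 [ 0.5042 -0.0602  0.09  ]
side
plnear [0.5468 0.2433 0.06  ]
plL [0.7694 0.1364 0.06  ]
plfar [ 0.5944 -0.2216  0.06  ]
plR [ 0.3756 -0.1097  0.06  ]
rR [ 0.5789 -0.0608  0.08  ]
rL [ 0.5072 -0.0251  0.08  ]
b1 [ 0.4979 -0.157   0.09  ]
b2 [ 0.4574 -0.127   0.09  ]
b3 [ 0.501  -0.0631  0.09  ]
b4 [ 0.5442 -0.0897  0.09  ]
```

Call:
{"op": "apply_moves", "data": {
  "rows": [
    [2,-1.5,0,0,0,-0.5],
    [5,-3.9,0,0,0,-1.2],
    [8,-6.2,0,0,0,-2],
    [11,-8.5,0,0,0,-2.7],
    [14,-10.8,0,0,0,-3.4],
    [17,-13.1,0,0,0,-4.1],
    [20,-15.4,0,0,0,-4.8],
    [23,-17.7,0,0,0,-5.6],
    [26,-20,0,0,0,-6.3],
    [29,-22.3,0,0,0,-7],
    [32,-24.6,0,0,0,-7.7],
    [34.5,-26.5,0,0,0,-8.4],
    [36,-27.7,0,0,0,-8.7],
    [36.4,-28,0,0,0,-8.8],
    [36.4,-28,0,0,0,-8.8],
    [36.4,-28,0,0,0,-8.8],
    [36.4,-28,0,0,0,-8.8]
  ]
}}

```text
t: 1.95
tool_pos: [0.4593, -0.2009, 0.231]
tool_rot: [-2.666, -1.66, -0.0]
contact_force: [0.3, -0.2, -0.1]
opening: 0.0853
```

```bash
python3 - <<'E'
from station import ctrl
from h import *
o=ctrl.get_obs(); print(o['t'],np.round(o['tool_pos'],4),np.round(cv2.Rodrigues(o['tool_rot'])[0],4).tolist(),o['contact_force'])
d=ctrl.get_image("wrist"); cv2.imwrite("pics/w1.png",d["color"])
R,_=cv2.Rodrigues(np.array(d['rvec'])); print("cam",-R.T@np.array(d['tvec']).ravel(), R[2])
E
```

```text
1.95 [ 0.4593 -0.2009  0.231 ] [[0.4411, 0.8975, -0.0004], [0.8975, -0.4411, 0.0008], [0.0005, -0.0008, -1.0]] [ 0.26635916 -0.21287966 -0.11814166]
cam [ 0.48851416 -0.14235593  0.37413952] [-0.11635961 -0.23525677 -0.96494284]
```

View pics/w1.png

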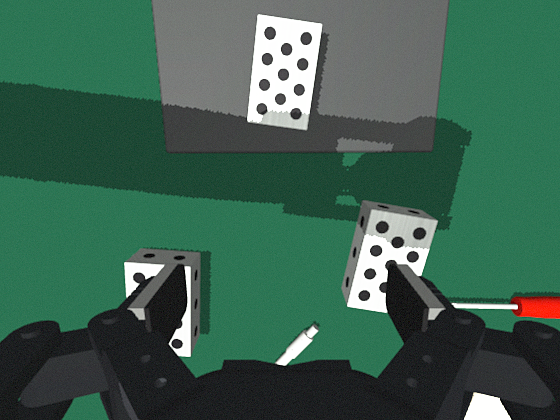

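The wrist view shows the block on the plate at about (285,72), with decoys below it. I'll move forward so that the rails and the block are both in view.

Call:
{"op": "apply_moves", "data": {
  "rows": [
    [2,0,0,0,0,0],
    [5,0,0,0,0,0],
    [8,0,0,0,0,0],
    [11,0,0,0,0,0],
    [12,0,0,0,0,0],
    [12,0,0,0,0,0],
    [12,0,0,0,0,0]
  ]
}}

```text
t: 2.7
tool_pos: [0.5119, -0.0941, 0.231]
tool_rot: [-2.667, -1.659, 0.001]
contact_force: [0.9, -0.0, -0.1]
opening: 0.086
```

```bash
python3 - <<'E'
from station import ctrl
from h import *
d=ctrl.get_image("wrist"); cv2.imwrite("pics/w2.png",d["color"]); np.savez("w2.npz",**{k:np.array(d[k]) for k in("mtx","rvec","tvec")})
im=d["color"]
cv2.imwrite("pics/w2b.png",cv2.resize(im[0:240,120:440],None,fx=2.5,fy=2.5,interpolation=cv2.INTER_CUBIC))
print(ctrl.get_obs()['tool_pos'])
E
```

```text
[ 0.51185484 -0.09423871  0.23099251]
```

View pics/w2.png

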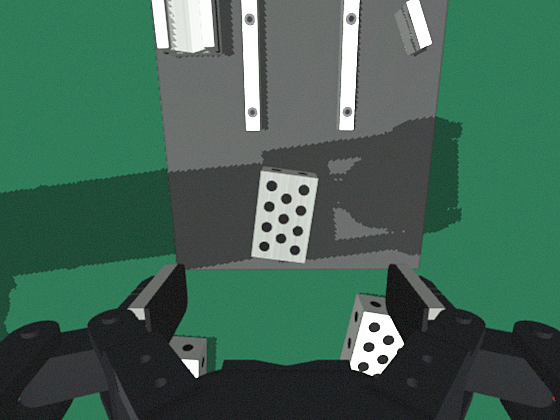

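View pics/w2b.png

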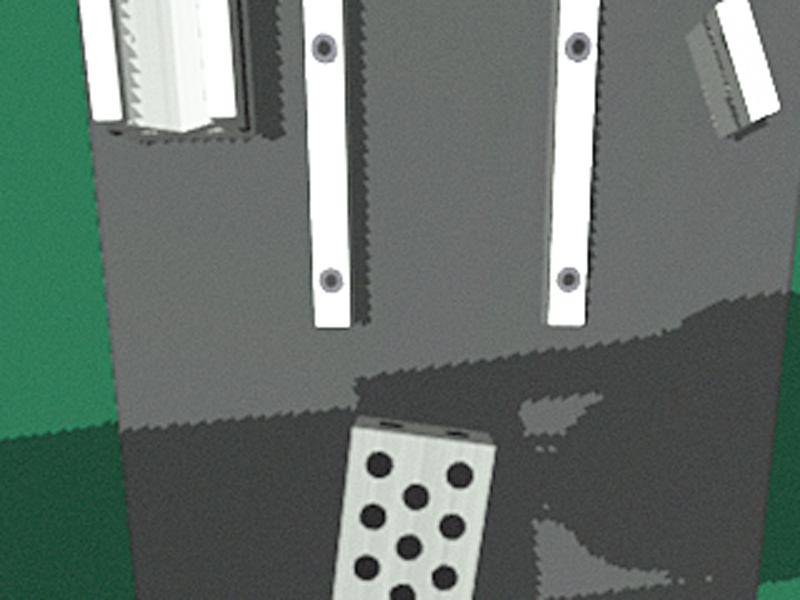

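```bash
python3 - <<'E'
import cv2
im=cv2.imread("pics/w2.png")
cv2.imwrite("pics/w2d.png",cv2.resize(im[160:275,235:335],None,fx=5,fy=5,interpolation=cv2.INTER_CUBIC))
E
```

```text
(no output)
```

View pics/w2d.png

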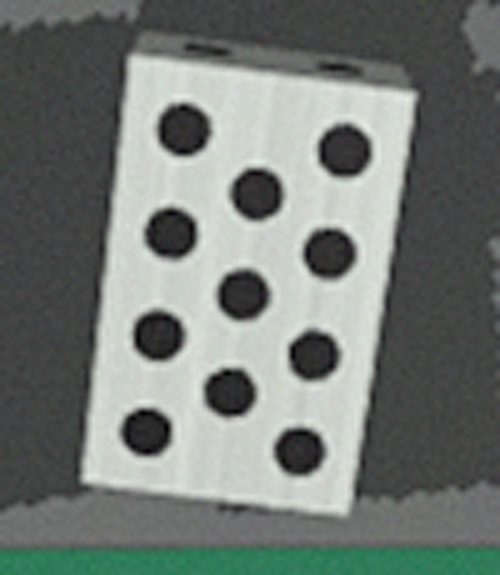

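```bash
python3 - <<'E'
from h import *
d=np.load("w2.npz")
c=lambda p:(p[0]/2.5+120-.3,p[1]/2.5-.3)
P={n:ray(d,c(p),.08)[:2] for n,p in dict(Lo=(315,327),Li=(351,327),Ri=(547,326),Ro=(585,325),Lof=(303,0),Lif=(343,0),Rif=(559,0),Rof=(599,0)).items()}
for k,v in P.items(): print(k,np.round(v,4))
u=sum((P[k+'f']-P[k])/np.linalg.norm(P[k+'f']-P[k]) for k in('Lo','Li','Ri','Ro')); u/=np.linalg.norm(u); n=np.array([-u[1],u[0]])
for k in('Lo','Li','Ri','Ro'): v=P[k+'f']-P[k]; print(k,np.degrees(np.arctan2(v[1],v[0])))
m=np.mean([P[k] for k in('Lo','Li','Ri','Ro')],axis=0)
print("mouth",m,"ang",np.degrees(np.arctan2(u[1],u[0])),"widths",(P['Lo']-P['Li'])@n,(P['Li']-P['Ri'])@n,(P['Ri']-P['Ro'])@n)
c=lambda p:(p[0]/5+235-.4,p[1]/5+160-.4)
B=[ray(d,c(p),.09)[:2] for p in[(130,53),(416,90),(351,516),(81,484)]]
print(np.round(B,4),[np.linalg.norm(B[i]-B[(i+1)%4]) for i in range(4)])
b=np.mean(B,axis=0); f=(B[0]+B[1]-B[2]-B[3]); fa=np.degrees(np.arctan2(f[1],f[0])); f2=(B[0]-B[1]+B[3]-B[2])
print("blk",b,"ang",fa,np.degrees(np.arctan2(f2[1],f2[0]))-90,"in mouth",(b-m)@u,(b-m)@n)
E
```

```text
Lo [ 0.507  -0.0263]
Li [ 0.518  -0.0318]
Ri [ 0.5784 -0.0611]
Ro [ 0.5902 -0.0666]
Lof [0.5501 0.0627]
Lif [0.5613 0.0572]
Rif [0.6217 0.0274]
Rof [0.6328 0.0219]
Lo 64.12699476432915
Li 64.05644169602171
Ri 63.985846486402366
Ro 64.30252335888993
mouth [ 0.54840948 -0.04646501] ang 64.11795152881028 widths 0.012340236678712731 0.06715960617346402 0.013000429446370153
[[ 0.5041 -0.0613]
 [ 0.5452 -0.0887]
 [ 0.5013 -0.1552]
 [ 0.4596 -0.1276]] [np.float64(0.04940047758305053), np.float64(0.07968289653674653), np.float64(0.049967073589960366), np.float64(0.07979588826524439)]
blk [ 0.50255225 -0.10819762] ang 56.379164614644765 56.45685038206642 in mouth -0.07555808649344427 0.014309986606925491
```

Call:
{"op": "apply_moves", "data": {
  "rows": [
    [-0.8,-0.1,2,0,0,0.7],
    [-1.67,-0.22,5,0,0,1.48],
    [-1.67,-0.22,8,0,0,1.48],
    [-1.67,-0.22,10.5,0,0,1.48],
    [-1.67,-0.22,12,0,0,1.48],
    [-1.67,-0.22,12.5,0,0,1.48],
    [-1.67,-0.22,12.5,0,0,1.48],
    [-1.67,-0.22,12.5,0,0,1.48]
  ]
}}

```text
t: 3.55
tool_pos: [0.5034, -0.1088, 0.1075]
tool_rot: [2.768, 1.482, 0.002]
contact_force: [0.1, -0.2, 0.6]
opening: 0.0854
```

```bash
python3 - <<'E'
from station import ctrl
from h import *
o=ctrl.get_obs();print(o['t'],o['tool_pos'],cv2.Rodrigues(o['tool_rot'])[0][:,0])
d=ctrl.get_image("wrist"); cv2.imwrite("pics/w3.png",d["color"])
E
```

```text
3.55 [ 0.50336717 -0.10876046  0.10750849] [5.54296742e-01 8.32319003e-01 4.47165183e-04]
```

View pics/w3.png

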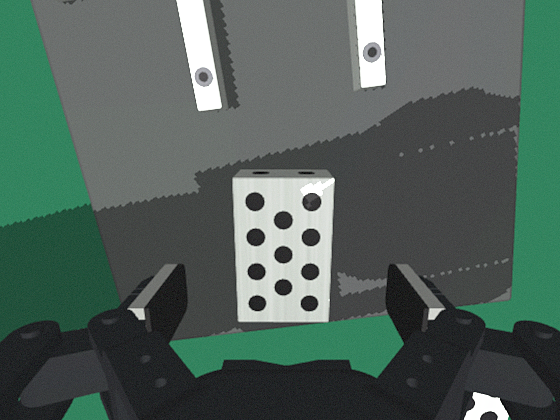

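The block is centred between the fingers (tips at x≈185 and 388, block at 235–333). I'll descend.

Call:
{"op": "apply_moves", "data": {
  "rows": [
    [0,0,1,0,0,0],
    [0,0,2,0,0,0],
    [0,0,3,0,0,0],
    [0,0,3.6,0,0,0],
    [0,0,3.9,0,0,0],
    [0,0,3.9,0,0,0],
    [0,0,3.9,0,0,0]
  ]
}}

```text
t: 4.3
tool_pos: [0.5038, -0.1088, 0.0689]
tool_rot: [2.768, 1.483, 0.003]
contact_force: [0.1, -1.4, -0.5]
opening: 0.085
```

Call:
{"op": "apply_moves", "data": {
  "rows": [
    [0,0,0,0,0,0],
    [0,0,0,0,0,0],
    [0,0,0,0,0,0],
    [0,0,0,0,0,0],
    [0,0,0,0,0,0]
  ],
  "grip": 0.25,
  "squeeze": 20
}}

```text
t: 4.8
tool_pos: [0.5038, -0.1088, 0.069]
tool_rot: [2.768, 1.482, 0.003]
contact_force: [0.4, 0.3, -0.2]
opening: 0.0646
```

Call:
{"op": "apply_moves", "data": {
  "rows": [
    [0,0,0,0,0,0],
    [0,0,0,0,0,0],
    [0,0,0,0,0,0],
    [0,0,0,0,0,0],
    [0,0,0,0,0,0],
    [0,0,0,0,0,0]
  ],
  "grip": 0.45,
  "squeeze": 20
}}

```text
t: 5.4
tool_pos: [0.5033, -0.1084, 0.069]
tool_rot: [2.769, 1.483, 0.001]
contact_force: [-4.6, 1.8, 6.2]
opening: 0.0492
```

```bash
python3 - <<'E'
from station import ctrl
from h import *
o=ctrl.get_obs();print(o['t'],o['tool_pos'],cv2.Rodrigues(o['tool_rot'])[0],o['opening'],o['contact_force'])
d=ctrl.get_image("wrist"); cv2.imwrite("pics/w4.png",d["color"])
E
```

```text
5.4 [ 0.50332195 -0.10844705  0.06901428] [[ 5.54076679e-01  8.32465116e-01  9.29848562e-04]
 [ 8.32465478e-01 -5.54076916e-01 -4.04932196e-06]
 [ 5.11836704e-04  7.76310462e-04 -9.99999568e-01]] 0.04922745422265026 [-4.58207641  1.81723105  6.17510011]
```

View pics/w4.png

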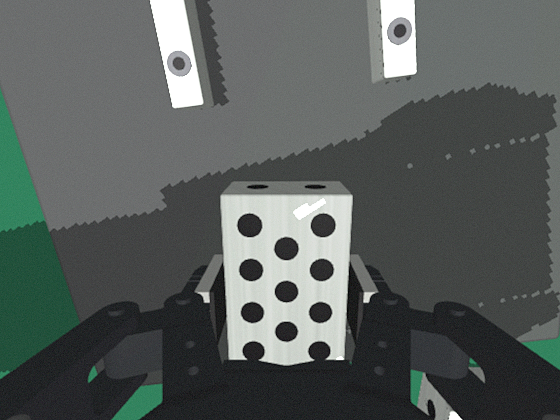

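Call:
{"op": "apply_moves", "data": {
  "rows": [
    [0.02,0.1,0,0,0,-0.1],
    [0.03,0.2,0,0,0,-0.25],
    [0.05,0.35,0,0,0,-0.4],
    [0.07,0.5,0,0,0,-0.55],
    [0.09,0.65,0,0,0,-0.7],
    [0.1,0.8,0,0,0,-0.9],
    [0.12,0.95,0,0,0,-1.1],
    [0.14,1.1,0,0,0,-1.25],
    [0.16,1.2,0,0,0,-1.4],
    [0.18,1.3,0,0,0,-1.5],
    [0.18,1.35,0,0,0,-1.55],
    [0.18,1.35,0,0,0,-1.55],
    [0.18,1.35,0,0,0,-1.55],
    [0.18,1.35,0,0,0,-1.55]
  ]
}}

```text
t: 6.85
tool_pos: [0.5149, -0.1144, 0.0691]
tool_rot: [-2.662, -1.667, 0.001]
contact_force: [-7.0, 1.8, 4.9]
opening: 0.0494
```

```bash
python3 - <<'E'
from station import ctrl
from h import *
o=ctrl.get_obs();R=cv2.Rodrigues(o['tool_rot'])[0];p=o['tool_pos'];print(o['t'],p,np.degrees(np.arctan2(R[1,0],R[0,0])),o['opening'],o['contact_force'])
a=np.radians(64.1);u=np.array([np.cos(a),np.sin(a)]);n=np.array([-u[1],u[0]]);m=np.array([.5484,-.0465])
print((p[:2]-m)@u,(p[:2]-m)@n)
d=ctrl.get_image("wrist"); cv2.imwrite("pics/w5.png",d["color"])
E
```

```text
6.85 [ 0.51488572 -0.11439442  0.06906092] 64.1196932817817 0.04941238327550242 [-7.01651325  1.80029648  4.90542952]
-0.07571405438371775 0.00049162762284036
```

View pics/w5.png

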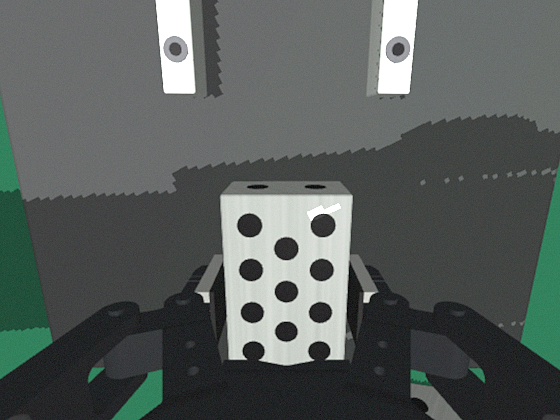

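Call:
{"op": "apply_moves", "data": {
  "rows": [
    [0,0,0,0,0,0],
    [0,0,0,0,0,0],
    [0,0,0,0,0,0],
    [0,0,0,0,0,0],
    [0,0,0,0,0,0],
    [0,0,0,0,0,0]
  ],
  "grip": 0
}}

```text
t: 7.5
tool_pos: [0.515, -0.1144, 0.069]
tool_rot: [-2.662, -1.667, 0.001]
contact_force: [0.0, -0.2, 0.3]
opening: 0.0855
```

Call:
{"op": "apply_moves", "data": {
  "rows": [
    [0,0,-0.5,0,0,0],
    [0,0,-1.5,0,0,0],
    [0,0,-3,0,0,0],
    [0,0,-4.5,0,0,0],
    [-1,0,-6,0,0,0],
    [-2.5,0,-6,0,0,0],
    [-5,0,-6,0,0,0],
    [-6.5,0,-6,0,0,0],
    [-6.5,0,-6,0,0,0],
    [-6.5,0,-6,0,0,0]
  ]
}}

```text
t: 8.5
tool_pos: [0.4862, -0.1732, 0.1287]
tool_rot: [-2.663, -1.665, 0.001]
contact_force: [0.1, -0.3, -0.8]
opening: 0.0853
```

```bash
python3 - <<'E'
from station import ctrl
from h import *
o=ctrl.get_obs();R=cv2.Rodrigues(o['tool_rot'])[0];p=o['tool_pos'];print(o['t'],p,np.degrees(np.arctan2(R[1,0],R[0,0])),o['opening'],o['contact_force'])
d=ctrl.get_image("wrist"); cv2.imwrite("pics/w6.png",d["color"]);np.savez("w6.npz",**{k:np.array(d[k]) for k in("mtx","rvec","tvec")})
cv2.imwrite("pics/w6c.png",cv2.resize(d["color"][0:200,170:410],None,fx=3,fy=3,interpolation=cv2.INTER_CUBIC))
E
```

```text
8.5 [ 0.48623792 -0.1731541   0.12868858] 64.03542155460543 0.08529266632774124 [ 0.08825852 -0.28392739 -0.81057068]
```

View pics/w6.png

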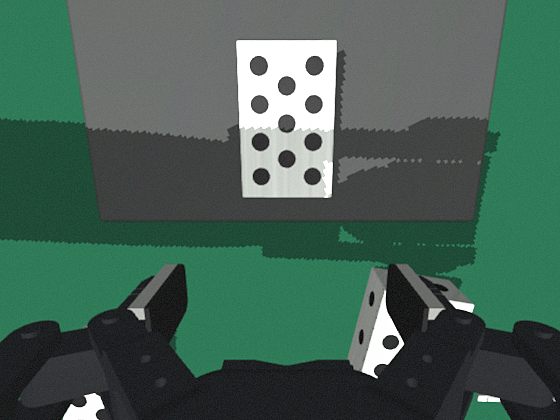

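View pics/w6c.png

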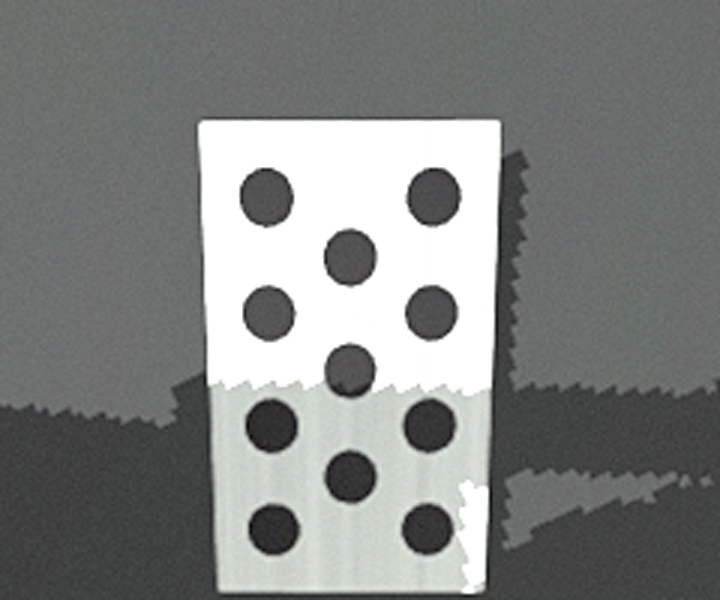

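```bash
python3 - <<'E'
from h import *
d=np.load("w6.npz")
c=lambda p:(p[0]/3+170-.33,p[1]/3-.33)
B=[ray(d,c(p),.09)[:2] for p in[(198,119),(501,119),(486,593),(217,591)]]
a=np.radians(64.1);u=np.array([np.cos(a),np.sin(a)]);n=np.array([-u[1],u[0]]);m=np.array([.5484,-.0465])
b=np.mean(B,axis=0); f=(B[0]+B[1]-B[2]-B[3]); print("blk",(b-m)@u,(b-m)@n,np.degrees(np.arctan2(f[1],f[0])),[np.linalg.norm(B[i]-B[(i+1)%4]) for i in range(4)])
p=np.array([.48624,-.17315]);print("tcp",(p-m)@u,(p-m)@n)
E
```

```text
blk -0.07597243500263846 -8.657457085290035e-06 64.31304208301322 [np.float64(0.050014482502122586), np.float64(0.08005490600590377), np.float64(0.050051645687078185), np.float64(0.07970227596704851)]
tcp -0.14108059186960994 0.0005955650430845095
```

Call:
{"op": "apply_moves", "data": {
  "rows": [
    [0,0.05,0,0,0,0],
    [0,0.05,0,0,0,0],
    [0,0.05,0,0,0,0],
    [0,0.05,1,0,0,0],
    [0,0.05,2.5,0,0,0],
    [0,0.05,4,0,0,0],
    [0,0.05,5,0,0,0],
    [0,0.05,5.7,0,0,0],
    [0,0.05,5.9,0,0,0],
    [0,0.05,5.9,0,0,0],
    [0,0.05,5.9,0,0,0]
  ],
  "grip": 0.8
}}

```text
t: 9.65
tool_pos: [0.4873, -0.1732, 0.0703]
tool_rot: [-2.663, -1.667, 0.0]
contact_force: [0.6, -0.4, -0.0]
opening: 0.0171
```

```bash
python3 - <<'E'
from station import ctrl
from h import *
o=ctrl.get_obs();R=cv2.Rodrigues(o['tool_rot'])[0];p=o['tool_pos'];print(o['t'],p,np.degrees(np.arctan2(R[1,0],R[0,0])),o['opening'],o['contact_force'])
a=np.radians(64.1);u=np.array([np.cos(a),np.sin(a)]);n=np.array([-u[1],u[0]]);m=np.array([.5484,-.0465])
print((p[:2]-m)@u,(p[:2]-m)@n)
d=ctrl.get_image("wrist"); cv2.imwrite("pics/w7.png",d["color"])
d=ctrl.get_image("side"); cv2.imwrite("pics/s7.png",cv2.resize(d["color"][90:290,200:400],None,fx=3,fy=3))
E
```

```text
9.65 [ 0.4872792  -0.17320083  0.07028269] 64.08768522215063 0.017134054126389898 [ 0.55168922 -0.40985302 -0.0490258 ]
-0.14067238916185934 -0.00036146213070062426
```

View pics/w7.png

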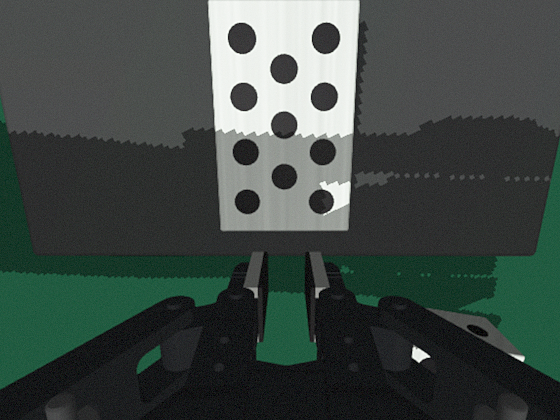

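View pics/s7.png

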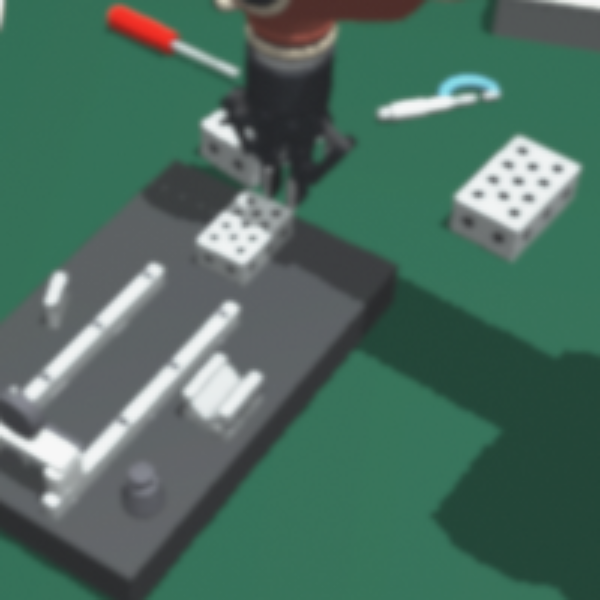

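Call:
{"op": "apply_moves", "data": {
  "rows": [
    [0.3,0,0,0,0,0],
    [0.6,0,0,0,0,0],
    [0.8,0,0,0,0,0],
    [1.0,0,0,0,0,0],
    [1.2,0,0,0,0,0],
    [1.4,0,0,0,0,0],
    [1.6,0,0,0,0,0],
    [1.8,0,0,0,0,0],
    [2.1,0,0,0,0,0],
    [2.4,0,0,0,0,0],
    [2.7,0,0,0,0,0],
    [3.0,0,0,0,0,0],
    [3.3,0,0,0,0,0],
    [3.6,0,0,0,0,0],
    [3.9,0,0,0,0,0],
    [4.2,0,0,0,0,0],
    [4.4,0,0,0,0,0],
    [4.5,0,0,0,0,0],
    [4.5,0,0,0,0,0]
  ]
}}

```text
t: 11.65
tool_pos: [0.5071, -0.1324, 0.0705]
tool_rot: [-2.663, -1.667, -0.001]
contact_force: [-1.5, -2.7, -0.2]
opening: 0.017
```

```bash
cat > chk.py <<'E'
import sys
from station import ctrl
from h import *
k=sys.argv[1]
o=ctrl.get_obs();R=cv2.Rodrigues(o['tool_rot'])[0];p=o['tool_pos'];print(o['t'],p,np.degrees(np.arctan2(R[1,0],R[0,0])),o['opening'],o['contact_force'])
a=np.radians(64.1);u=np.array([np.cos(a),np.sin(a)]);n=np.array([-u[1],u[0]]);m=np.array([.5484,-.0465])
print("tcp",(p[:2]-m)@u,(p[:2]-m)@n)
d=ctrl.get_image("wrist"); np.savez(f"w{k}.npz",**{k:np.array(d[k]) for k in("mtx","rvec","tvec")})
cv2.imwrite(f"pics/w{k}.png",d["color"])
cv2.imwrite(f"pics/w{k}c.png",cv2.resize(d["color"][0:260,140:440],None,fx=2.5,fy=2.3,interpolation=cv2.INTER_CUBIC)[:600])
E
python3 chk.py 8
```

```text
11.65 [ 0.50712976 -0.13244558  0.07045336] 64.09375147244455 0.017019952071767628 [-1.45464663 -2.68588767 -0.2365935 ]
tcp -0.0953399305972111 -0.00041622130193211943
```

View pics/w8.png

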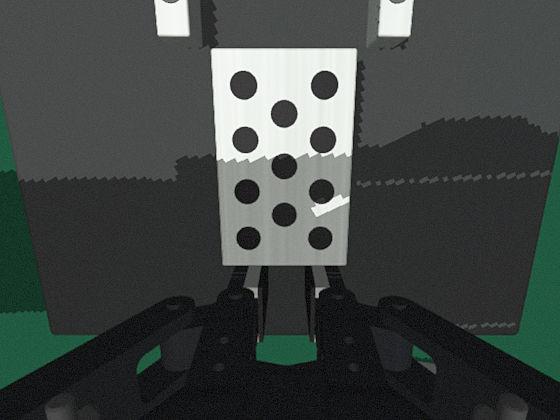

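The block is square and centred: its midline is at x≈283.5 and the rail midline at ≈284.5. I'll continue the push.

Call:
{"op": "apply_moves", "data": {
  "rows": [
    [0.2,0,0,0,0,0],
    [0.5,0,0,0,0,0],
    [0.9,0,0,0,0,0],
    [1.3,0,0,0,0,0],
    [1.7,0,0,0,0,0],
    [2.1,0,0,0,0,0],
    [2.5,0,0,0,0,0],
    [2.9,0,0,0,0,0],
    [3.3,0,0,0,0,0],
    [3.7,0,0,0,0,0],
    [4.1,0,0,0,0,0],
    [4.5,0,0,0,0,0],
    [4.9,0,0,0,0,0],
    [5.3,0,0,0,0,0],
    [5.6,0,0,0,0,0],
    [5.9,0,0,0,0,0],
    [6.1,0,0,0,0,0],
    [6.2,0,0,0,0,0],
    [6.2,0,0,0,0,0]
  ]
}}

```text
t: 13.6
tool_pos: [0.5343, -0.0764, 0.0705]
tool_rot: [-2.662, -1.667, -0.002]
contact_force: [-0.8, -2.4, -0.6]
opening: 0.017
```

```bash
python3 chk.py 9
```

```text
13.6 [ 0.5343064  -0.07641312  0.07048037] 64.09066880364804 0.01699094141809722 [-0.82491494 -2.42025631 -0.61854744]
tcp -0.03306469175906398 -0.00038809454676793227
```

View pics/w9c.png

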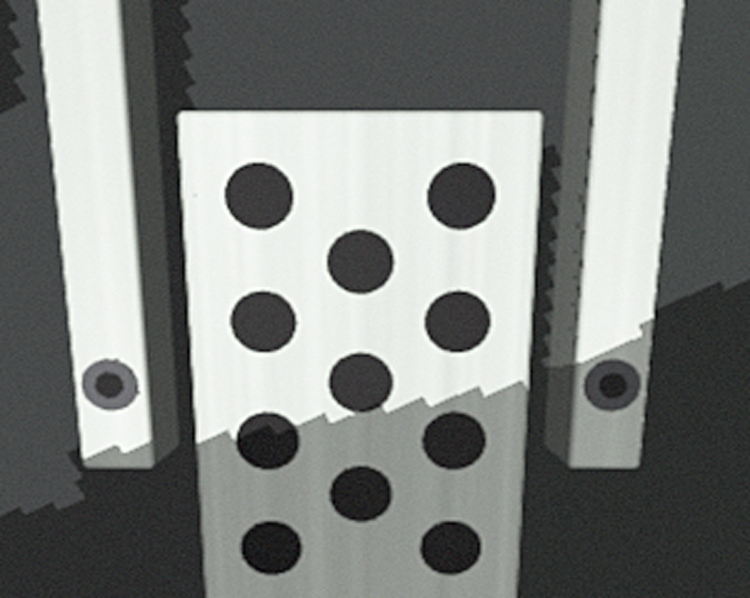

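Call:
{"op": "apply_moves", "data": {
  "rows": [
    [0.2,0,0,0,0,0],
    [0.5,0,0,0,0,0],
    [0.9,0,0,0,0,0],
    [1.4,0,0,0,0,0],
    [1.9,0,0,0,0,0],
    [2.4,0,0,0,0,0],
    [2.9,0,0,0,0,0],
    [3.4,0,0,0,0,0],
    [3.9,0,0,0,0,0],
    [4.4,0,0,0,0,0],
    [4.9,0,0,0,0,0],
    [5.4,0,0,0,0,0],
    [5.9,0,0,0,0,0],
    [6.4,0,0,0,0,0],
    [6.9,0,0,0,0,0],
    [7.4,0,0,0,0,0],
    [7.8,0,0,0,0,0],
    [8.1,0,0,0,0,0],
    [8.2,0,0,0,0,0],
    [8.2,0,0,0,0,0]
  ]
}}

```text
t: 15.65
tool_pos: [0.5702, -0.0023, 0.0705]
tool_rot: [-2.662, -1.666, -0.003]
contact_force: [-1.0, -1.2, -1.3]
opening: 0.0174
```

```bash
python3 chk.py 10
```

```text
15.65 [ 0.57022612 -0.0022709   0.07052755] 64.08782117959797 0.017377006820039672 [-1.02176457 -1.20745287 -1.28847873]
tcp 0.049320320028373145 -0.0003145094976278571
```

View pics/w10.png

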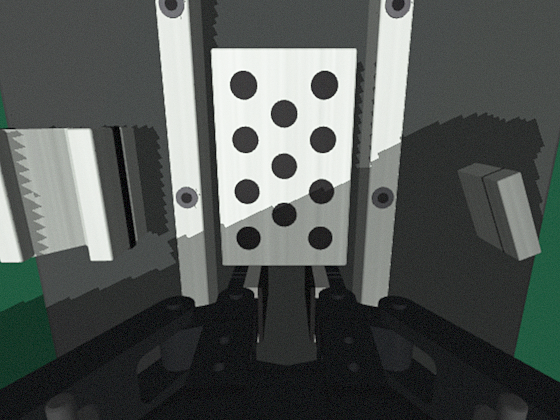

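View pics/w10c.png

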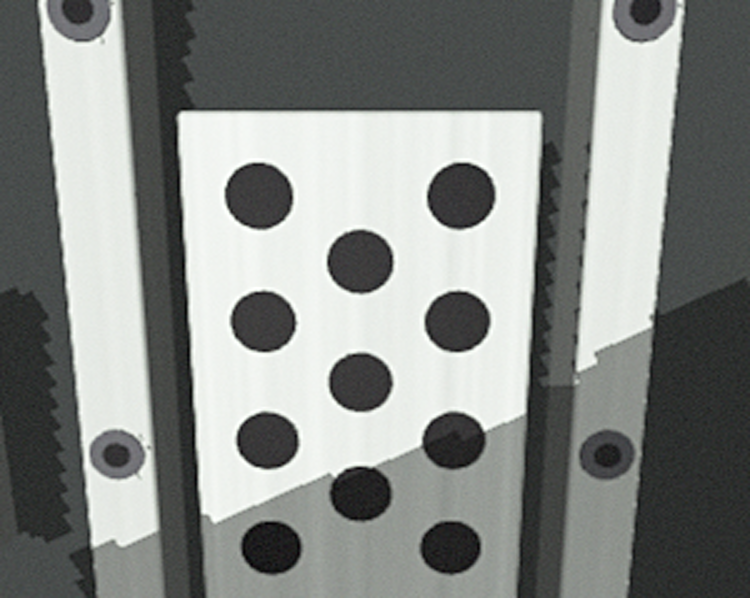

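```bash
python3 - <<'E'
from h import *
d=np.load("w10.npz")
a=np.radians(64.1);u=np.array([np.cos(a),np.sin(a)]);n=np.array([-u[1],u[0]]);m=np.array([.5484,-.0465])
for p in[(211,48.3),(356.4,48.3),(222.5,265.5),(347,265.5)]:
    q=ray(d,p,.09)[:2]-m; print(q@u,q@n)
E
```

```text
0.13896591728934626 0.02481528947623322
0.13895318836729653 -0.024534161066993042
0.05920164031983498 0.02489980983259108
0.05919181838011548 -0.025131197875459074
```

Call:
{"op": "apply_moves", "data": {
  "rows": [
    [0.2,0,0,0,0,0],
    [0.5,0,0,0,0,0],
    [0.9,0,0,0,0,0],
    [1.3,0,0,0,0,0],
    [1.7,0,0,0,0,0],
    [2.1,0,0,0,0,0],
    [2.5,0,0,0,0,0],
    [2.9,0,0,0,0,0],
    [3.2,0,0,0,0,0],
    [3.5,0,0,0,0,0],
    [3.8,0,0,0,0,0],
    [4.0,0,0,0,0,0],
    [4.2,0,0,0,0,0],
    [4.4,0,0,0,0,0],
    [4.5,0,0,0,0,0],
    [4.6,0,0,0,0,0],
    [4.7,0,0,0,0,0],
    [4.7,0,0,0,0,0]
  ]
}}

```text
t: 17.5
tool_pos: [0.5908, 0.0402, 0.0707]
tool_rot: [-2.662, -1.666, -0.003]
contact_force: [-0.5, -1.9, -1.8]
opening: 0.0171
```

```bash
python3 chk.py 11
```

```text
17.5 [0.59084255 0.04018371 0.07067798] 64.07874816091987 0.017084508578521704 [-0.52488279 -1.93762775 -1.76498458]
tcp 0.09651598505501464 -0.00031592857263261135
```

View pics/w11c.png

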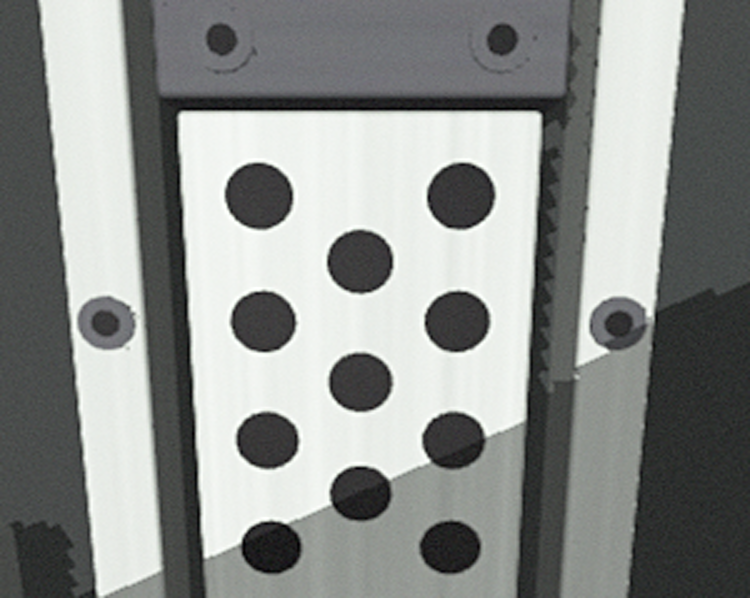

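The stop is just ahead of the block. I'll creep 1 mm per row and watch the force.

Call:
{"op": "apply_moves", "data": {
  "rows": [
    [0.1,0,0,0,0,0],
    [0.15,0,0,0,0,0],
    [0.2,0,0,0,0,0],
    [0.25,0,0,0,0,0],
    [0.3,0,0,0,0,0],
    [0.35,0,0,0,0,0],
    [0.35,0,0,0,0,0]
  ]
}}

```text
t: 18.25
tool_pos: [0.5924, 0.0434, 0.0707]
tool_rot: [-2.662, -1.666, -0.004]
contact_force: [-0.5, -2.9, -2.1]
opening: 0.0171
```

```bash
python3 chk.py 12
```

```text
18.25 [0.5924222  0.04341091 0.07068215] 64.08169126094681 0.017147407504046884 [-0.51102755 -2.86954848 -2.06618678]
tcp 0.10010903134659058 -0.0003272680508463516
```

View pics/w12c.png

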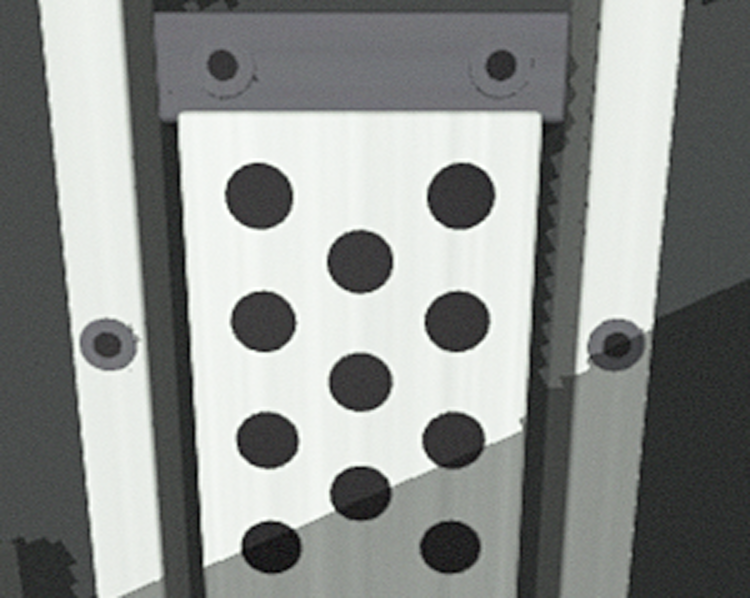

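```bash
python3 - <<'E'
from h import *
a=np.radians(64.1);u=np.array([np.cos(a),np.sin(a)]);n=np.array([-u[1],u[0]]);m=np.array([.5484,-.0465])
for k,rows in((11,(96,)),(12,(121,))):
  d=np.load(f"w{k}.npz")
  for r in rows:
    q=ray(d,(206,r/2.3-.3),.08)[:2]-m; print(k,"stop",q@u,q@n)
  q=ray(d,(284,48.3),.09)[:2]-m; print("block front",q@u)
E
```

```text
11 stop 0.19045519642337658 0.028596655348659572
block front 0.1861721510500556
12 stop 0.19043522087122977 0.028828445696949617
block front 0.18979249679236607
```

Less than 1 mm is left, and the force shows no contact yet. I'll creep on.

Call:
{"op": "apply_moves", "data": {
  "rows": [
    [0.05,0,0,0,0,0],
    [0.1,0,0,0,0,0],
    [0.13,0,0,0,0,0],
    [0.13,0,0,0,0,0]
  ]
}}

```text
t: 18.7
tool_pos: [0.5925, 0.0436, 0.0707]
tool_rot: [-2.662, -1.666, 0.0]
contact_force: [-3.1, -7.1, -0.6]
opening: 0.0169
```

Call:
{"op": "apply_moves", "data": {
  "rows": [
    [0.1,0,0,0,0,0],
    [0.2,0,0,0,0,0],
    [0.2,0,0,0,0,0],
    [0.2,0,0,0,0,0]
  ]
}}

```text
t: 19.1
tool_pos: [0.5925, 0.0436, 0.0707]
tool_rot: [2.662, 1.666, -0.007]
contact_force: [-6.1, -8.1, 1.7]
opening: 0.017
```

```bash
python3 chk.py 13
```

```text
19.1 [0.5924887  0.04358029 0.07074543] 64.09385325868847 0.0169705719283647 [-6.13199853 -8.05239085  1.65646111]
tcp 0.1002904505117178 -0.0003131057540295828
```

View pics/w13c.png

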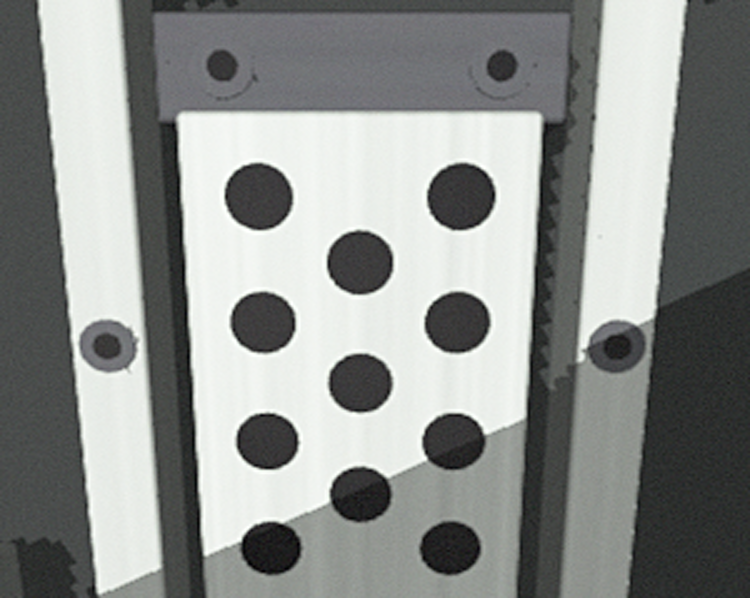

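The TCP has stopped advancing at about 10 N, so the block is home against the stop. I'll back straight out and then raise.

Call:
{"op": "apply_moves", "data": {
  "rows": [
    [-0.3,0,0,0,0,0],
    [-0.8,0,0,0,0,0],
    [-1.5,0,0,0,0,0],
    [-2.2,0,0,0,0,0],
    [-2.5,0,-0.5,0,0,0],
    [-2.5,0,-2,0,0,0],
    [-2.5,0,-4,0,0,0],
    [-2.5,0,-6,0,0,0],
    [-2.5,0,-8,0,0,0],
    [-2.5,0,-10,0,0,0],
    [-2.5,0,-12,0,0,0],
    [-2.5,0,-12,0,0,0],
    [-2.5,0,-12,0,0,0]
  ]
}}

```text
t: 20.45
tool_pos: [0.5824, 0.0216, 0.1919]
tool_rot: [2.661, 1.666, -0.004]
contact_force: [0.1, 0.4, -0.6]
opening: 0.0176
```

```bash
python3 chk.py 14; python3 - <<'E'
from station import ctrl
import cv2
d=ctrl.get_image("side"); cv2.imwrite("pics/s14.png",cv2.resize(d["color"][110:310,140:350],None,fx=3,fy=3))
E
```

```text
20.45 [0.58236259 0.02158174 0.19189335] 64.10108502131287 0.017561180865891764 [ 0.1184669   0.38055175 -0.62114172]
tcp 0.0760783761237194 -0.0008130905801117605
```

View pics/w14c.png

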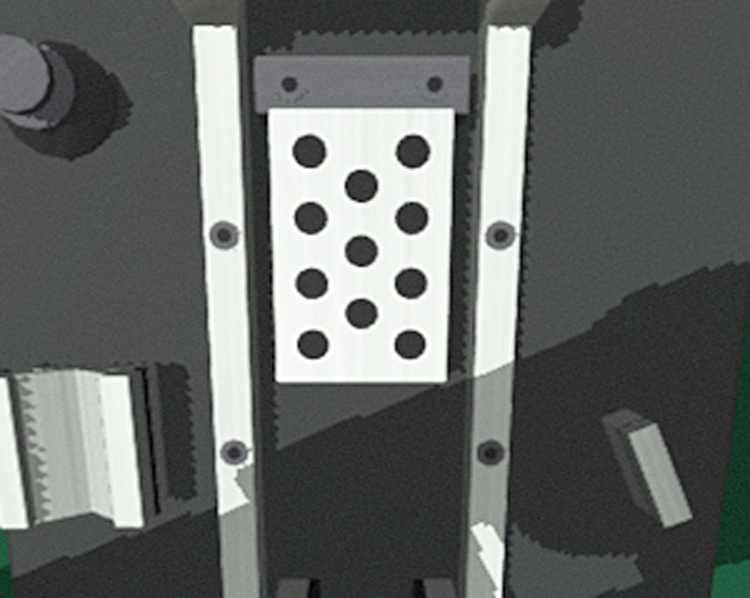

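View pics/s14.png

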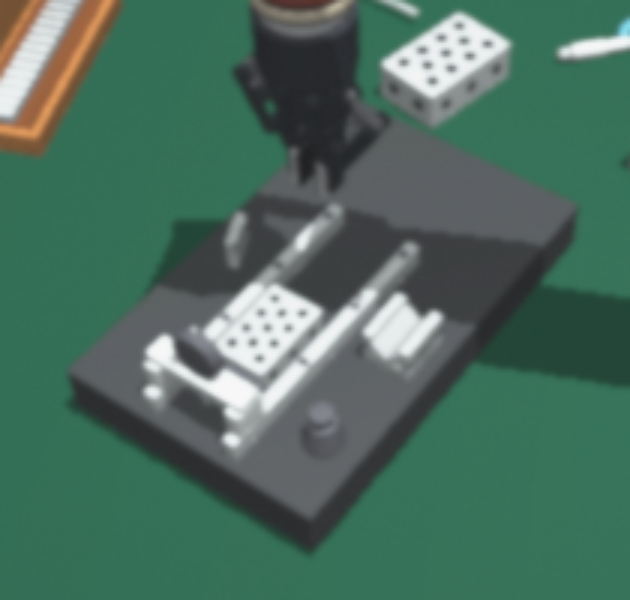

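```bash
python3 - <<'E'
from h import *
from station import ctrl
d=np.load("w14.npz")
a=np.radians(64.1);u=np.array([np.cos(a),np.sin(a)]);n=np.array([-u[1],u[0]]);m=np.array([.5484,-.0465])
c=lambda p:(p[0]/2.5+140-.3,p[1]/2.3-.3)
B=[ray(d,c(p),.09)[:2]-m for p in[(268,107),(455,107),(446,382),(277,382)]]
b=np.mean(B,axis=0);f=B[0]+B[1]-B[2]-B[3];print(b@u-.15,b@n,np.degrees(np.arctan2(f@n,f@u)))
print(ctrl.get_obs()['dq'].round(4)); ctrl.finish_job()
E
```

```text
0.00028221298014405316 3.963450540146912e-05 -0.08211434638701623
[-0.0027  0.0079  0.0105 -0.0016  0.0027 -0.0008]
the job is handed in; nothing more can be done
```

The setup block is home against the end stop and the job is handed in, at about 20.5 s on the clock. The hand-in gave no verdict.

**What I did:** The block started about 14 mm left of the lane's middle and turned about 7.7°. I gripped it lightly across its width outside the lane and slid it flat onto the centreline. I then released it and pushed it from behind with both fingertips, at about 30–50 mm/s in the lane. I slowed to a creep for the last few millimetres, until the tool stopped advancing at about 10 N. After that I backed straight out and raised the hand about 12 cm.

**Last checks, from the wrist camera:**

| Check | Measured | Allowed |
|---|---|---|
| Distance from home along the lane | 0.3 mm | 3 mm |
| Distance off the centreline | less than 0.1 mm | 9 mm |
| Angle to the lane | 0.1° | 3.4° |

- **Rails:** The pictures taken during the push showed clear air between the block and both rails. The side forces I read stayed small.
- **Hand:** After I backed off, the measured force was near zero, so the hand is clear.
- **Other items:** The V-block, slip gauges and jack looked unmoved. I did not measure those or the bench items again.

No check failed. The only disagreement was about 2 to 5 mm between the early top, side and wrist camera positions, so I steered by the wrist camera and confirmed the seat by force.

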